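# Set and lock the cap of the pill pot

### The job

Get the pill pot on the bamboo tray ready for pouring: turn its cap by the fin until the opening is over the compartment with the pouring lip, feel there for the notch that lets the cap go down, and press it straight down until both side hooks click over its rim. Then let go, and leave the other things where they stand.

Things in the scene. Friction and masses are not known exactly. Their poses are not given: they have to be found in the camera images.
- pot: white plastic pill pot, fixed on an 8 mm thick bamboo tray. Drum 86 mm across, 45 mm tall, split like a cake into six equal compartments. Origin: on the cap's turning axis at the pot's underside; z up; x from the axis to the pouring lip, an open chute 24 mm wide that sticks out 19 mm from the drum's top edge at one compartment. A springy hook stands on its +y and one on its -y side. Does not move
- lip (a point): centre of the compartment with the pouring lip, at the drum's top: 28 mm from the axis on the pot's +x, 45 mm above its underside; axes as the pot's
- opening (a point): centre of the one wedge-shaped opening in the grey cap, on the cap's upper face, 28 mm from the axis (opening 15 to 40 mm from the axis, 26 degrees wide). x points from the axis outwards through the opening, z up. The cap is a flat disc 92 mm across, 3 mm thick, with pin-prick vents elsewhere; its upper face is 61 mm above the pot's underside when up
- fin (a point): grip centre of the upright fin on the cap, on the turning axis, 24 mm above the cap's upper face (85 mm above the pot's underside when up), 12 mm below the fin's top. Fin 12 mm thick along this point's x (x points as the opening's), 44 mm long along y, 36 mm tall. All is free around it higher than the cap's upper face
- turn (a joint): angle of the cap on the pot, rad, counter-clockwise from above; 0 (or 2 pi) when the opening is centred over the compartment with the lip. Turns both ways, no stop within two turns of the start either way, friction 0.08 N m
- press (a joint): how far the cap is pressed down, m: 0 up (spring 3 N), 0.012 bottom (5 N). A hidden pin must enter one of six hidden notches, one per compartment; elsewhere the cap stops hard at 0.0015. A notch lies up to 0.2 rad off its compartment's centre and takes the pin within 0.04 rad of its own centre: feel for it with up to 10 N. Clicks at 0.0105; stays near 0.0101 when let go
- hook_tip_a (a point): middle of the barb of the hook on the pot's +y side, 43 mm from the axis, 51 mm above the pot's underside; z up, x as the pot's. Hook 14 mm wide, top 58 mm above the pot's underside. From 0.004 of the travel both hooks resist the cap's rim, up to about 12 N in all (spring included, pressed slowly) at 0.006, then slide along it and snap over it at 0.0105
- hook_tip_b (a point): the same on the pot's -y side
- frog: green glass frog ornament, 48 mm across, 44 mm tall, on the tray; origin at the centre of its underside (a bystander, loose)
- egg_cup: stainless steel egg cup, 48 mm across, 48 mm tall, on the tray; origin at the centre of its underside (a bystander, loose)
- vase: black ceramic vase, 90 mm across, 190 mm tall; origin at the centre of its underside (a bystander, loose)
- jar: glass jar with a steel lid, 64 mm across, 90 mm tall; origin at the centre of its underside (a bystander, loose)

How it is judged:
By the outcome, as a careful person would: the job done as asked, in the order asked, and still so for the second after the job is handed in, with the robot touching nothing.
It also fails if it takes over 64 s, if anything falls off the work surface, if the arm or the gripper's body presses on something with over 40 N, if the wrist force passes 120 N, or if a joint passes its speed limit or range.

### The arm

A 7-joint arm with a two-finger parallel gripper is mounted at the origin on the work surface. World frame = base frame: x ahead of the robot, y to its left, z up, the work surface at z = 0. Lengths are in m, angles in rad, forces in N, time in s.
With the tool pointing down it reaches from about 0.425 to 0.825 m from the base axis. Payload 3.6 kg.
Tool frame: the origin (TCP) lies between the finger pads; the fingertips stand 17 mm ahead of it and the grasp point (between the pads) lies 2 mm behind it (env.tcp_to_tips is the distance from the TCP to the fingertips, in m); z points along the fingers, x is the direction in which the jaws open and shut, and the axes are right-handed (so a half turn about z gives the same grasp; the last joint's range is limited). The gripper opens to 85 mm and grips with 20 to 120 N. Pads are 22 mm wide; open, the fingers measure 114 mm over their backs; the gripper's body (76 mm by 85 mm) begins 54 mm behind the grasp point. The pads swing forward as they close: fully open they stand 13 mm farther back than shut.
Start: joints at [-1.196, 0.615, -0.013, 1.423, 0.008, 1.103, -0.04], TCP at [0.254, 0.598, 0.248] pointing down, gripper open.
Joint ranges: [-3.12, 3.12], [-0.3, 2.06], [-1.34, 1.32], [0.26, 2.42], [-1.36, 4.5], [0.01, 1.98], [-2.84, 2.84]. Speed limits (rad/s): [2.79, 2.79, 3.14, 3.14, 3.14, 3.14, 3.14].

### API

Orientations are given as a unit quaternion [x, y, z, w].
In Python, from cell import get_obs, camera, camera_params, env gives the robot as it stands.
- The arm moves only by the shell command python3 -m creep 'ROWS' [FORCE]. ROWS is JSON, a list of rows, each an object with "linear": the shift along the world's x, y, z in cm, a list of three; "turn": the turn, a rotation vector about the world's x, y, z in degrees, a list of three; "jaw": the opening, from 0 (shut) to 1 (fully open). In form: [{"linear": [tx, ty, tz], "turn": [ax, ay, az], "jaw": jaw}, ...]. A call has 1 to 12 rows; each row shifts and turns the commanded pose from where the row before left it; what a row does not reach is not made up. A row lasts 1/10 s, in which the tool goes at most 50 mm and 8.59 degrees, less where a joint would pass 70% of its speed; a pose out of reach is approached as far as the arm can. A call is refused whole if a number of a shift passes 5 or a number of a turn 8.59, either way. A call with a gripper value outside its range is refused whole. The fingers move at their own pace and stop on an object; FORCE is the grip in N (left out, the last holds). Time passes only in rows, so rows that do not move let the fingers close. It gives the time, the measured TCP pose, the force and the opening at its end, in the units of the state.
- get_obs(): the state, without advancing time (a new reading comes with each control period).
- camera(name): name is "side" or "top"; returns the picture (480x640x3 uint8, blue, green, red); there is no depth.
- camera_params(name): a dict with "fx", "fy", "cx", "cy" (pixels), "pose" (4x4, takes a point from camera to world coordinates). Camera axes: x right, y up, looking along -z (the intrinsics and any distortion apply to the point x, -y, -z); pixel columns grow to the right and rows downward; lengths in m; the calibration is good to about 2 mm. A picture is of the moment at which its call begins. camera_params takes no time and is no camera call.
- env.close_job(): hands the job in, once; it reports no verdict.
The state is a dict: "time_s": time; "q": joint angles; "joint_vel": joint speeds; "joint_torque": joint torques, N m; "tcp_pos": TCP position; "ee_rot": TCP orientation; "contact_force": force on the tool from outside, world axes, zero at the start; "moment": the same for the moment, N m; "grip_width": finger opening in m.
Only numpy, scipy, OpenCV 4.12 (cv2) and the standard library are available. Lean on these libraries where they do the work, as an engineer would, in place of code of your own. Each camera call takes 0.05 s, during which the arm holds its last target. There are 200 camera calls.

## Working session

There is one attempt and no reset: what is moved stays moved. The work goes in short steps, Python scripts to look and compute and a shell command to move; the robot and the scene stay as the last step left them, time stands still between calls to the robot, and variables do not carry over. Pictures are saved under pics/ and viewed, about 8 in all and at most 12, crops included, and the job is handed in when it is done.

```bash
mkdir -p pics
python3 - <<'E'
from cell import *
import cv2
for n in("top","side"):
    cv2.imwrite(f"pics/{n}0.png",camera(n)); p=camera_params(n); print(n,p)
o=get_obs();print(o)
E
```

```text
top {'fx': 505.0829339988643, 'fy': 505.0829339988643, 'cx': 314.5901549980511, 'cy': 243.11844600700596, 'pose': array([[-0.00341191,  0.99751987, -0.07030265,  0.47391869],
       [-0.9999734 , -0.0029502 ,  0.00667034, -0.00491441],
       [ 0.00644639,  0.07032354,  0.99750341,  1.36939807],
       [ 0.        ,  0.        ,  0.        ,  1.        ]])}
side {'fx': 491.71454149621286, 'fy': 491.71454149621286, 'cx': 313.26018468414287, 'cy': 240.33954630841427, 'pose': array([[ 0.70838494,  0.46678905, -0.52943248,  0.00181537],
       [-0.70562865,  0.45059967, -0.54685295, -0.5912401 ],
       [-0.01670287,  0.76096512,  0.64857775,  0.78558488],
       [ 0.        ,  0.        ,  0.        ,  1.        ]])}
{'time_s': 0.1, 'q': array([-1.19650328,  0.61581022, -0.01258996,  1.42476786,  0.00811454,
        1.10340485, -0.04041154]), 'joint_vel': array([ 0.00142784, -0.00194055, -0.00021106, -0.00410056,  0.00068911,
       -0.0014315 , -0.00022115]), 'joint_torque': array([ 1.40620657e-03, -4.70376062e+01,  2.60474179e-01, -1.71567446e+01,
        1.00819260e-02,  5.86688824e-03, -8.10881517e-06]), 'tcp_pos': array([0.25334452, 0.59787792, 0.24725232]), 'ee_rot': array([ 8.33699835e-01,  5.52216639e-01, -9.58990591e-04,  6.70051761e-04]), 'contact_force': array([0.01981569, 0.87346132, 0.77491853]), 'moment': array([ 0.03384986, -0.00175735, -0.02909563]), 'grip_width': 0.08531973673559029}
```

View pics/top0.png

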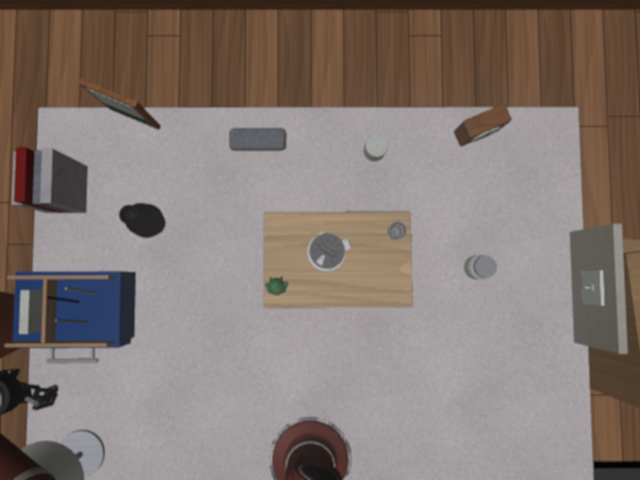

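View pics/side0.png

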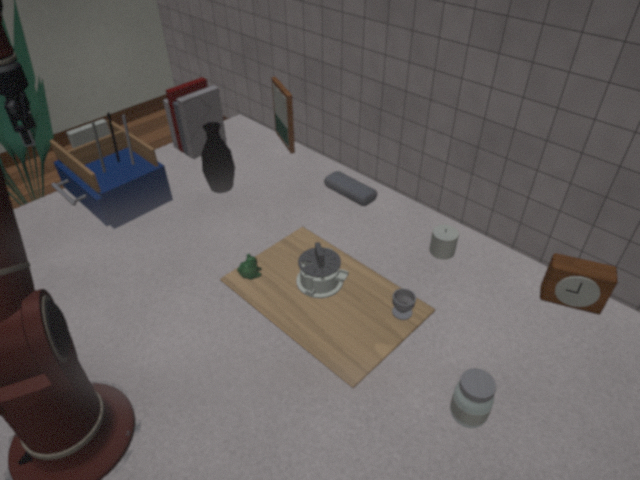

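The top picture shows the pot at about (327,251), with the lip at about (346,244) pointing right. The frog is at (277,286) and the egg cup at (397,230). I'll enlarge both views.

```bash
cat > h.py <<'E'
import numpy as np, cv2
from cell import *
def ray(n,u,v,z):
    p=camera_params(n);T=p["pose"]
    d=T[:3,:3]@np.array([(u-p["cx"])/p["fx"],-(v-p["cy"])/p["fy"],-1.]);o=T[:3,3]
    return o+d*(z-o[2])/d[2]
def proj(n,P):
    p=camera_params(n);T=p["pose"];c=T[:3,:3].T@(np.array(P)-T[:3,3])
    return np.array([p["cx"]-p["fx"]*c[0]/c[2],p["cy"]+p["fy"]*c[1]/c[2]])
E
python3 - <<'E'
import cv2,numpy as np
a=cv2.imread("pics/top0.png")[226:276,302:352]; b=cv2.imread("pics/side0.png")[235:305,285:355]
a=cv2.resize(a,(400,400),interpolation=cv2.INTER_CUBIC);b=cv2.resize(b,(400,400),interpolation=cv2.INTER_CUBIC)
cv2.imwrite("pics/c0.png",cv2.convertScaleAbs(np.hstack([a,b]),alpha=1.4))
from h import *
print(ray("top",327,251,.069),ray("top",277,286,.03),ray("top",397,230,.05))
E
```

```text
[ 0.54510029 -0.04554175  0.069     ] [0.45506368 0.08580848 0.03      ] [ 0.60080694 -0.23029636  0.05      ]
```

View pics/c0.png

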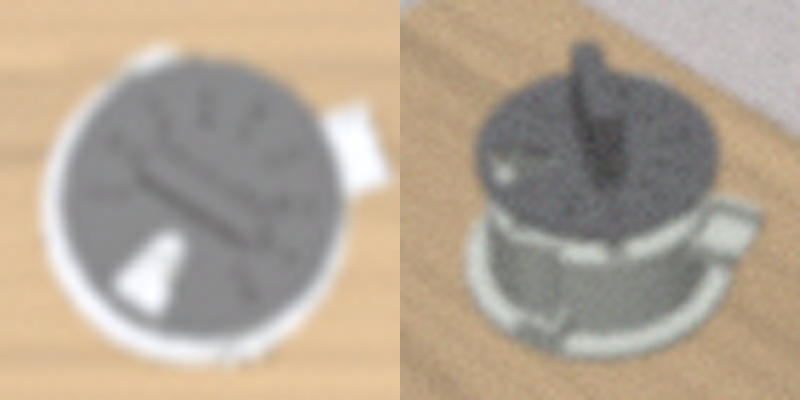

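The crop shows the cap centre at crop (202,195), the opening around (155,270), the lip around (362,148) and the hooks at (155,55) and (240,350). I'll measure these more closely.

Run:
```python
from h import *
im=cv2.imread("pics/top0.png");s=8
a=cv2.resize(im[226:276,302:362],None,fx=s,fy=s,interpolation=cv2.INTER_CUBIC)
hsv=cv2.cvtColor(a,cv2.COLOR_BGR2HSV);S,V=hsv[...,1],hsv[...,2]
print(V[195,300],S[195,300],V[280,150],V[150,360],V[10,10],S[10,10],S[150,360])
def px(x,y): return 302+(x+.5)/s-.5,226+(y+.5)/s-.5
wm=((V>135)&(S<45)).astype(np.uint8); gm=((V<=135)&(S<50)).astype(np.uint8)
def comps(m):
    n,l,st,c=cv2.connectedComponentsWithStats(m)
    return [(i,st[i].tolist(),c[i].round(1).tolist()) for i in range(1,n) if st[i][4]>200],l
G,l=comps(gm);print(G)
big=max(G,key=lambda g:g[1][4])[0]
cn=max(cv2.findContours((l==big).astype(np.uint8),0,1)[0],key=cv2.contourArea)
e=cv2.fitEllipse(cv2.convexHull(cn));print("cap",e)
C=ray("top",*px(*e[0]),.069);print("C",C, "diam", max(e[1])/s/505*1.3)
W,l=comps(wm);print(W)
for i,st,c in W:
    for z in(.069,.053):
        P=ray("top",*px(*c),z)-C;print(i,z,P[:2].round(4),np.hypot(*P[:2]).round(4),np.degrees(np.arctan2(P[1],P[0])))
# lip tip
for q in((370,147),(362,148)):
    P=ray("top",*px(*q),.053)-C;print("lip",P,np.degrees(np.arctan2(P[1],P[0])))
for q in((155,58),(240,350)):
    P=ray("top",*px(*q),.06)-C;print("hook",P,np.degrees(np.arctan2(P[1],P[0])))
q=[(135,178),(250,248)];A,B=[ray("top",*px(*i),.105) for i in q];print("finline",np.degrees(np.arctan2(*(B-A)[1::-1])),(A+B)/2-C)
print(proj("side",C))
# current tool x yaw
from scipy.spatial.transform import Rotation as R
print(R.from_quat(get_obs()["ee_rot"]).as_matrix())
```

```text
97 3 184 187 160 77 8
[(1, [61, 55, 286, 285, 58994], [204.8, 193.7])]
cap ((202.33285522460938, 197.59329223632812), (281.511962890625, 284.6653747558594), 159.8773651123047)
C [ 0.54700814 -0.04517524  0.069     ] diam 0.09160024435213297
[(1, [39, 45, 355, 322, 18926], [204.8, 234.0]), (2, [115, 233, 69, 82, 3363], [150.9, 274.1])]
1 0.069 [-0.0117 -0.0007] 0.0118 -176.42107020504486
1 0.053 [-0.011  -0.0012] 0.0111 -173.56872499570545
2 0.069 [-0.0246  0.0167] 0.0297 145.86660315089892
2 0.053 [-0.024   0.0164] 0.0291 145.68025767034808
lip [ 0.01728563 -0.05536721 -0.016     ] -72.66164488483577
lip [ 0.01696593 -0.05274986 -0.016     ] -72.17065796901696
hook [ 0.04603786  0.01489139 -0.009     ] 17.924303918053962
hook [-0.0489461 -0.0122226 -0.009    ] -165.9790993637171
finline -121.56069041301741 [-0.00684307  0.00423029  0.036     ]
[319.26925109 261.25543126]
[[ 3.90111728e-01  9.20767127e-01 -8.58993134e-04]
 [ 9.20764556e-01 -3.90112669e-01 -2.17638521e-03]
 [-2.33904806e-03  5.81029623e-05 -9.99997263e-01]]
```

Cap axis is near (0.547, -0.045). The opening is at about 146° and the lip at about -72.5°, so the cap needs about +141°. I'll approach with the jaw x axis at -34°.

```bash
python3 -m creep '[{"linear":[1.6,-3.6,0],"turn":[0,0,-5.6],"jaw":1},{"linear":[1.6,-3.6,0],"turn":[0,0,-5.6],"jaw":1},{"linear":[1.6,-3.6,0],"turn":[0,0,-5.6],"jaw":1},{"linear":[1.6,-3.6,0],"turn":[0,0,-5.6],"jaw":1},{"linear":[1.6,-3.6,0],"turn":[0,0,-5.6],"jaw":1},{"linear":[1.6,-3.6,0],"turn":[0,0,-5.6],"jaw":1},{"linear":[1.6,-3.6,0],"turn":[0,0,-5.6],"jaw":1},{"linear":[1.6,-3.6,0],"turn":[0,0,-5.6],"jaw":1},{"linear":[1.6,-3.6,0],"turn":[0,0,-5.6],"jaw":1}]' 60 && python3 -m creep '[{"linear":[1.6,-3.6,0],"turn":[0,0,-5.6],"jaw":1},{"linear":[1.6,-3.6,0],"turn":[0,0,-5.6],"jaw":1},{"linear":[1.6,-3.6,0],"turn":[0,0,-5.6],"jaw":1},{"linear":[1.6,-3.6,0],"turn":[0,0,-5.6],"jaw":1},{"linear":[1.6,-3.6,0],"turn":[0,0,-5.6],"jaw":1},{"linear":[1.6,-3.6,0],"turn":[0,0,-5.6],"jaw":1},{"linear":[1.6,-3.6,0],"turn":[0,0,-5.6],"jaw":1},{"linear":[1.6,-3.6,0],"turn":[0,0,-5.6],"jaw":1},{"linear":[0,0,0],"turn":[0,0,0],"jaw":1},{"linear":[0,0,0],"turn":[0,0,0],"jaw":1}]'
cat >> h.py <<'E'
from scipy.spatial.transform import Rotation as R
def st():
    o=get_obs();M=R.from_quat(o["ee_rot"]).as_matrix()
    print("t",o["time_s"],"tcp",o["tcp_pos"].round(4),"yaw",np.degrees(np.arctan2(M[1,0],M[0,0])).round(2),"zax",M[:,2].round(4),"F",o["contact_force"].round(2),"Mz",o["moment"].round(3),"w",o["grip_width"].round(4),"q7",o["q"][6].round(2))
E
python3 -c "from h import *;st()"
```

```text
time_s: 1.0
tcp_pos: [0.3977, 0.2728, 0.2481]
ee_rot: [0.99, 0.143, -0.0, 0.0]
contact_force: [-0.0, -0.3, -0.2]
grip_width: 0.0857
time_s: 2.0
tcp_pos: [0.5253, -0.0143, 0.2478]
ee_rot: [0.97, -0.244, -0.001, 0.0]
contact_force: [0.2, 1.2, -0.0]
grip_width: 0.0855Traceback (most recent call last):
  File "<string>", line 1, in <module>
    from h import *;st()
                    ~~^^
  File "h.py", line 13, in st
    print("t",o["time_s"],"tcp",o["tcp_pos"].round(4),"yaw",np.degrees(np.arctan2(M[1,0],M[0,0])).round(2),"zax",M[:,2].round(4),"F",o["contact_force"].round(2),"Mz",o["moment"].round(3),"w",o["grip_width"].round(4),"q7",o["q"][6].round(2))
                                                                                                                                                                                               ^^^^^^^^^^^^^^^^^^^^^
AttributeError: 'float' object has no attribute 'round'
```

```bash
sed -i 's/o\["grip_width"\].round(4)/round(o["grip_width"],4)/' h.py; python3 -m creep '[{"linear":[1.1,-1.55,0],"turn":[0,0,-2.9],"jaw":1},{"linear":[1.1,-1.55,0],"turn":[0,0,-2.9],"jaw":1},{"linear":[0,0,-3],"turn":[0,0,0],"jaw":1},{"linear":[0,0,-3],"turn":[0,0,0],"jaw":1},{"linear":[0,0,-3],"turn":[0,0,0],"jaw":1},{"linear":[0,0,-1],"turn":[0,0,0],"jaw":1},{"linear":[0,0,0],"turn":[0,0,0],"jaw":1}]'; python3 -c "
from h import *;st()
a=camera('top')[221:281,297:357];b=camera('side')[205:285,275:355]
cv2.imwrite('pics/c1.png',np.hstack([cv2.resize(i,(400,400),interpolation=2) for i in(a,b)]))"
```

```text
time_s: 2.7
tcp_pos: [0.5465, -0.0428, 0.147]
ee_rot: [0.957, -0.291, -0.002, -0.0]
contact_force: [-0.2, -0.6, 0.2]
grip_width: 0.0854
t 2.7 tcp [ 0.5465 -0.0428  0.147 ] yaw -33.83 zax [-0.0038  0.0013 -1.    ] F [-0.15 -0.6   0.2 ] Mz [-0.031 -0.026 -0.019] w 0.0854 q7 -0.18
```

View pics/c1.png

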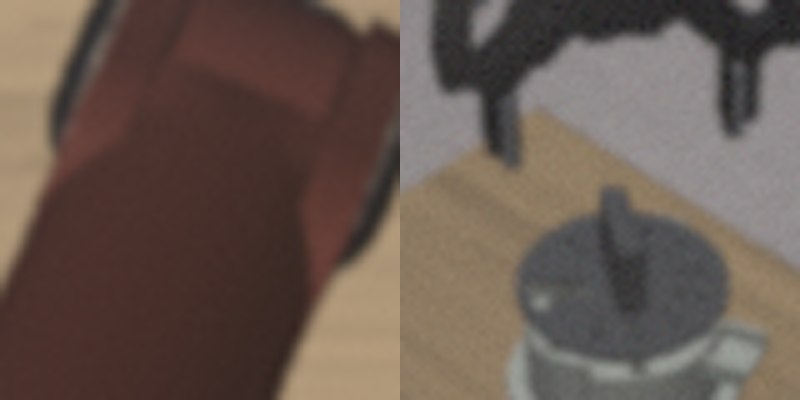

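The jaws straddle the fin (fin top at (612,190) in the side crop, fingers at (505,150) and (740,125)). Next I descend, then close gently.

```bash
python3 -m creep '[{"linear":[0,-0.2,-2.5],"turn":[0,0,0],"jaw":1},{"linear":[0,0,-2],"turn":[0,0,0],"jaw":1},{"linear":[0,0,-1],"turn":[0,0,0],"jaw":1},{"linear":[0,0,0],"turn":[0,0,0],"jaw":0.6},{"linear":[0,0,0],"turn":[0,0,0],"jaw":0.4},{"linear":[0,0,0],"turn":[0,0,0],"jaw":0.3},{"linear":[0,0,0],"turn":[0,0,0],"jaw":0},{"linear":[0,0,0],"turn":[0,0,0],"jaw":0},{"linear":[0,0,0],"turn":[0,0,0],"jaw":0},{"linear":[0,0,0],"turn":[0,0,0],"jaw":0}]' 40; python3 -c "
from h import *;st();print(get_obs()['q'].round(2))"
```

```text
time_s: 3.8
tcp_pos: [0.5465, -0.0455, 0.0933]
ee_rot: [0.957, -0.292, -0.001, -0.001]
contact_force: [-3.0, 3.2, 3.3]
grip_width: 0.0112
t 3.8 tcp [ 0.5465 -0.0455  0.0933] yaw -33.91 zax [-0.0025  0.0018 -1.    ] F [-3.03  3.18  3.28] Mz [0.529 0.674 0.085] w 0.0112 q7 -0.13
[-0.21  0.7   0.4   1.89 -0.43  0.65 -0.13]
```

```bash
python3 -m creep '[{"linear":[0,0,0],"turn":[0,0,3],"jaw":0},{"linear":[0,0,0],"turn":[0,0,4],"jaw":0},{"linear":[0,0,0],"turn":[0,0,5],"jaw":0},{"linear":[0,0,0],"turn":[0,0,6],"jaw":0},{"linear":[0,0,0],"turn":[0,0,6],"jaw":0},{"linear":[0,0,0],"turn":[0,0,6],"jaw":0}]'; python3 -c "
from h import *;st();print(get_obs()['q'].round(2))"
```

```text
time_s: 4.4
tcp_pos: [0.5465, -0.0454, 0.0932]
ee_rot: [0.999, -0.033, -0.001, -0.001]
contact_force: [-2.8, 3.5, 2.8]
grip_width: 0.0112
t 4.4 tcp [ 0.5465 -0.0454  0.0932] yaw -3.73 zax [-0.0024  0.0019 -1.    ] F [-2.81  3.53  2.8 ] Mz [ 0.67   0.628 -0.076] w 0.0112 q7 0.25
[-0.12  0.68  0.26  1.88 -0.28  0.62  0.25]
```

```bash
python3 -m creep '[{"linear":[-0.05,0.05,0],"turn":[0,0,7.5],"jaw":0},{"linear":[0,0,0],"turn":[0,0,7.5],"jaw":0},{"linear":[0,0,0],"turn":[0,0,7.5],"jaw":0},{"linear":[0,0,0],"turn":[0,0,7.5],"jaw":0},{"linear":[0,0,0],"turn":[0,0,7.5],"jaw":0},{"linear":[0,0,0],"turn":[0,0,7.5],"jaw":0},{"linear":[0,0,0],"turn":[0,0,7.5],"jaw":0},{"linear":[0,0,0],"turn":[0,0,7.5],"jaw":0},{"linear":[0,0,0],"turn":[0,0,7.5],"jaw":0},{"linear":[0,0,0],"turn":[0,0,7.5],"jaw":0},{"linear":[0,0,0],"turn":[0,0,7.5],"jaw":0},{"linear":[0,0,0],"turn":[0,0,4],"jaw":0}]'; python3 -c "
from h import *;st();print(get_obs()['q'].round(2))
a=camera('top')[221:281,297:357];b=camera('side')[205:305,265:365]
cv2.imwrite('pics/c2.png',np.hstack([cv2.resize(i,(400,400),interpolation=2) for i in(a,b)]))"
```

```text
time_s: 5.6
tcp_pos: [0.5464, -0.0451, 0.0932]
ee_rot: [0.751, 0.661, 0.0, -0.001]
contact_force: [-2.8, 3.4, 3.0]
grip_width: 0.0113
t 5.6 tcp [ 0.5464 -0.0451  0.0932] yaw 82.7 zax [-0.0012  0.0017 -1.    ] F [-2.76  3.39  3.02] Mz [ 0.664  0.646 -0.087] w 0.0113 q7 1.31
[ 0.15  0.67 -0.17  1.88  0.18  0.61  1.31]
```

View pics/c2.png

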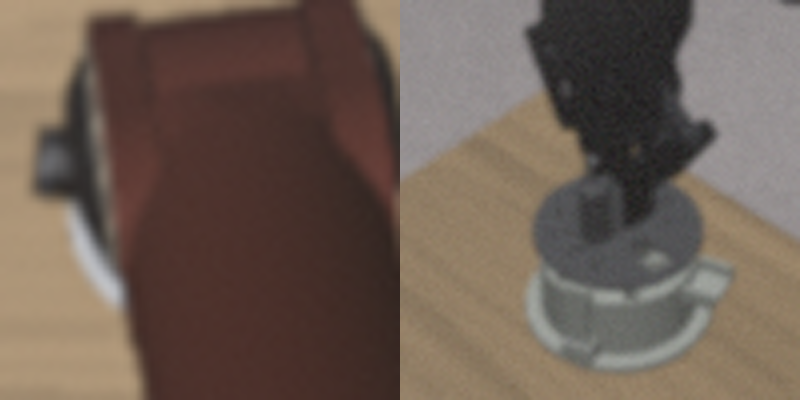

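The opening (655,260 in the side crop) follows the fin and is nearing the lip (710,285). I'll move to the search start and press lightly.

```bash
python3 -m creep '[{"linear":[0,0,0],"turn":[0,0,6],"jaw":0},{"linear":[0,0,0],"turn":[0,0,6],"jaw":0},{"linear":[0,0,-0.1],"turn":[0,0,0],"jaw":0},{"linear":[0,0,-0.1],"turn":[0,0,0],"jaw":0},{"linear":[0,0,0],"turn":[0,0,0],"jaw":0}]' 60; python3 -c "
from h import *;st()"
```

```text
time_s: 6.2
tcp_pos: [0.5465, -0.0452, 0.0919]
ee_rot: [0.679, 0.734, -0.0, -0.001]
contact_force: [-4.9, 2.3, 8.9]
grip_width: 0.0107
t 6.2 tcp [ 0.5465 -0.0452  0.0919] yaw 94.4 zax [-1.1e-03  5.0e-04 -1.0e+00] F [-4.9   2.26  8.91] Mz [0.965 1.181 0.148] w 0.0107 q7 1.46
```

Resting on the hard stop at about 9 N. I'll sweep.

```bash
for i in 1; do python3 -m creep '[{"linear":[0,0,0],"turn":[0,0,1.5],"jaw":0},{"linear":[0,0,0],"turn":[0,0,1.5],"jaw":0},{"linear":[0,0,0],"turn":[0,0,0],"jaw":0}]' >/dev/null; python3 -c "from h import *;st()"; python3 -m creep '[{"linear":[0,0,0],"turn":[0,0,1.5],"jaw":0},{"linear":[0,0,0],"turn":[0,0,0],"jaw":0}]'>/dev/null;python3 -c "from h import *;st()"; python3 -m creep '[{"linear":[0,0,0],"turn":[0,0,1.5],"jaw":0},{"linear":[0,0,0],"turn":[0,0,0],"jaw":0}]'>/dev/null;python3 -c "from h import *;st()";  done
```

```text
t 6.5 tcp [ 0.5466 -0.0452  0.092 ] yaw 97.33 zax [-1.e-03  8.e-04 -1.e+00] F [-5.16  3.05  8.69] Mz [ 0.999  1.195 -0.045] w 0.011 q7 1.5
t 6.7 tcp [ 0.5465 -0.0452  0.092 ] yaw 98.85 zax [-1.2e-03  7.0e-04 -1.0e+00] F [-5.57  3.92  8.56] Mz [0.945 1.199 0.018] w 0.0114 q7 1.52
t 6.9 tcp [ 0.5465 -0.0452  0.092 ] yaw 100.34 zax [-1.1e-03  8.0e-04 -1.0e+00] F [-5.24  4.13  9.1 ] Mz [ 0.939  1.19  -0.019] w 0.0111 q7 1.53
```

```bash
python3 -m creep '[{"linear":[0,0,0],"turn":[0,0,1.5],"jaw":0},{"linear":[0,0,0],"turn":[0,0,0],"jaw":0}]'>/dev/null;python3 -c "from h import *;st()"
python3 -m creep '[{"linear":[0,0,0],"turn":[0,0,1.5],"jaw":0},{"linear":[0,0,0],"turn":[0,0,0],"jaw":0}]'>/dev/null;python3 -c "from h import *;st()"
python3 -m creep '[{"linear":[0,0,0],"turn":[0,0,1.5],"jaw":0},{"linear":[0,0,0],"turn":[0,0,0],"jaw":0}]'>/dev/null;python3 -c "from h import *;st()"
python3 -m creep '[{"linear":[0,0,0],"turn":[0,0,1.5],"jaw":0},{"linear":[0,0,0],"turn":[0,0,0],"jaw":0}]'>/dev/null;python3 -c "from h import *;st()"
python3 -m creep '[{"linear":[0,0,0],"turn":[0,0,1.5],"jaw":0},{"linear":[0,0,0],"turn":[0,0,0],"jaw":0}]'>/dev/null;python3 -c "from h import *;st()"
```

```text
t 7.1 tcp [ 0.5466 -0.0452  0.092 ] yaw 101.83 zax [-9.e-04  8.e-04 -1.e+00] F [-3.7   3.46  9.1 ] Mz [ 0.974  1.139 -0.046] w 0.0108 q7 1.55
t 7.3 tcp [ 0.5465 -0.0452  0.0919] yaw 103.35 zax [-1.2e-03  7.0e-04 -1.0e+00] F [-6.14  3.68  8.75] Mz [0.942 1.235 0.011] w 0.0113 q7 1.57
t 7.5 tcp [ 0.5465 -0.0452  0.092 ] yaw 104.83 zax [-1.e-03  8.e-04 -1.e+00] F [-4.34  3.2   8.75] Mz [ 0.982  1.144 -0.011] w 0.0111 q7 1.59
t 7.7 tcp [ 0.5464 -0.0452  0.0919] yaw 106.35 zax [-1.2e-03  7.0e-04 -1.0e+00] F [-4.8   2.9   8.37] Mz [0.898 1.198 0.036] w 0.0115 q7 1.61
t 7.9 tcp [ 0.5464 -0.0452  0.0917] yaw 107.87 zax [-1.2e-03  7.0e-04 -1.0e+00] F [-5.92  3.09  7.99] Mz [0.945 1.111 0.067] w 0.0111 q7 1.63
```

```bash
python3 -m creep '[{"linear":[0,0,-0.05],"turn":[0,0,0],"jaw":0},{"linear":[0,0,0],"turn":[0,0,0],"jaw":0},{"linear":[0,0,0],"turn":[0,0,0],"jaw":0}]'>/dev/null;python3 -c "from h import *;st()"
python3 -m creep '[{"linear":[0,0,0],"turn":[0,0,1.5],"jaw":0},{"linear":[0,0,0],"turn":[0,0,0],"jaw":0}]'>/dev/null;python3 -c "from h import *;st()"
```

```text
t 8.2 tcp [ 0.5465 -0.0452  0.0916] yaw 107.86 zax [-1.e-03  5.e-04 -1.e+00] F [-4.94  4.06 10.5 ] Mz [0.964 1.271 0.046] w 0.0108 q7 1.63
t 8.4 tcp [ 0.5464 -0.0451  0.0912] yaw 109.39 zax [-1.2e-03  7.0e-04 -1.0e+00] F [-4.57  3.2   7.57] Mz [0.954 1.073 0.128] w 0.011 q7 1.65
```

```bash
python3 -m creep '[{"linear":[0,0,-0.05],"turn":[0,0,0],"jaw":0},{"linear":[0,0,0],"turn":[0,0,0],"jaw":0},{"linear":[0,0,0],"turn":[0,0,0],"jaw":0}]'>/dev/null;python3 -c "from h import *;st()"
python3 -m creep '[{"linear":[0,0,-0.05],"turn":[0,0,0],"jaw":0},{"linear":[0,0,0],"turn":[0,0,0],"jaw":0},{"linear":[0,0,0],"turn":[0,0,0],"jaw":0}]'>/dev/null;python3 -c "from h import *;st()"
```

```text
t 8.7 tcp [ 0.5464 -0.0452  0.0909] yaw 109.37 zax [-1.2e-03  5.0e-04 -1.0e+00] F [-5.46  3.31  8.8 ] Mz [0.939 1.276 0.116] w 0.0111 q7 1.65
t 9.0 tcp [ 0.5465 -0.0452  0.0907] yaw 109.37 zax [-1.e-03  4.e-04 -1.e+00] F [-5.49  2.97 10.07] Mz [0.997 1.317 0.125] w 0.0106 q7 1.65
```

```bash
for i in 1; do python3 -m creep '[{"linear":[0,0,0],"turn":[0,0,1.5],"jaw":0},{"linear":[0,0,0],"turn":[0,0,0],"jaw":0}]'>/dev/null;python3 -c "from h import *;st()"
python3 -m creep '[{"linear":[0,0,0],"turn":[0,0,1.5],"jaw":0},{"linear":[0,0,0],"turn":[0,0,0],"jaw":0}]'>/dev/null;python3 -c "from h import *;st()"
python3 -m creep '[{"linear":[0,0,0],"turn":[0,0,1.5],"jaw":0},{"linear":[0,0,0],"turn":[0,0,0],"jaw":0}]'>/dev/null;python3 -c "from h import *;st()"; done
```

```text
t 9.2 tcp [ 0.5462 -0.045   0.0897] yaw 110.91 zax [-1.6e-03  9.0e-04 -1.0e+00] F [-4.15  3.09  1.84] Mz [0.884 0.865 0.061] w 0.0107 q7 1.67
t 9.4 tcp [ 0.5464 -0.0451  0.0896] yaw 112.44 zax [-0.0015  0.001  -1.    ] F [-3.25  4.41  2.85] Mz [0.915 0.97  0.017] w 0.0109 q7 1.69
t 9.6 tcp [ 0.5464 -0.0451  0.0897] yaw 113.93 zax [-0.0014  0.0011 -1.    ] F [-4.23  4.15  3.33] Mz [ 0.953  0.922 -0.005] w 0.0108 q7 1.71
```

The force fell to about 2 N with a drop near 111–114°, so the pin is probably in the notch. I'll centre at about 112.5° and probe deeper.

```bash
python3 -m creep '[{"linear":[0,0,0],"turn":[0,0,-1.2],"jaw":0},{"linear":[0,0,-0.1],"turn":[0,0,0],"jaw":0},{"linear":[0,0,0],"turn":[0,0,0],"jaw":0}]'>/dev/null;python3 -c "from h import *;st()"
python3 -m creep '[{"linear":[0,0,-0.1],"turn":[0,0,0],"jaw":0},{"linear":[0,0,0],"turn":[0,0,0],"jaw":0},{"linear":[0,0,0],"turn":[0,0,0],"jaw":0}]'>/dev/null;python3 -c "from h import *;st()"
```

```text
t 9.9 tcp [ 0.5464 -0.0451  0.0891] yaw 112.73 zax [-1.3e-03  7.0e-04 -1.0e+00] F [-4.36  3.49  7.23] Mz [0.947 1.075 0.039] w 0.0109 q7 1.69
t 10.2 tcp [ 0.5465 -0.0451  0.0884] yaw 112.73 zax [-1.1e-03  6.0e-04 -1.0e+00] F [-5.28  3.87  8.65] Mz [0.955 1.219 0.04 ] w 0.0109 q7 1.69
```

```bash
python3 -c "
from h import *
cv2.imwrite('pics/side3.png',camera('side'));a=cv2.imread('pics/side0.png')[230:310,280:360];b=cv2.imread('pics/side3.png')[230:310,280:360]
for u in(300,303,306,332,335):
  for n in('pics/side0.png','pics/side3.png'):
    print(u,cv2.cvtColor(cv2.imread(n),6)[258:292,u-1:u+2].mean(1).round().astype(int).tolist())
cv2.imwrite('pics/c3.png',cv2.convertScaleAbs(np.hstack([cv2.resize(i,(400,400),interpolation=2) for i in(a,b)]),alpha=1.4))"
```

```text
300 [82, 83, 78, 81, 87, 88, 89, 90, 88, 85, 90, 97, 109, 116, 119, 116, 114, 110, 110, 113, 114, 116, 116, 116, 120, 129, 133, 139, 143, 144, 140, 129, 122, 115]
300 [98, 93, 91, 89, 89, 85, 89, 89, 89, 87, 88, 94, 97, 98, 107, 119, 122, 122, 124, 123, 125, 126, 128, 129, 134, 140, 147, 153, 156, 158, 153, 144, 134, 127]
303 [76, 76, 73, 77, 84, 96, 112, 119, 109, 90, 79, 79, 83, 90, 107, 120, 119, 110, 101, 93, 87, 86, 87, 86, 89, 90, 91, 94, 106, 120, 133, 142, 142, 131]
303 [83, 84, 84, 87, 86, 82, 80, 80, 83, 87, 85, 85, 85, 86, 85, 91, 103, 110, 110, 100, 95, 96, 96, 96, 97, 98, 100, 104, 117, 133, 146, 156, 156, 146]
306 [80, 77, 73, 75, 81, 85, 85, 88, 82, 78, 75, 78, 79, 78, 76, 79, 94, 111, 123, 110, 96, 93, 94, 96, 93, 95, 93, 92, 92, 94, 102, 118, 124, 115]
306 [85, 80, 83, 85, 85, 81, 80, 80, 86, 84, 85, 80, 79, 83, 85, 86, 91, 111, 129, 121, 104, 104, 104, 104, 102, 100, 101, 101, 100, 107, 115, 126, 134, 127]
332 [75, 71, 76, 78, 77, 75, 75, 77, 80, 78, 77, 74, 77, 77, 79, 95, 119, 136, 137, 124, 105, 90, 86, 85, 88, 86, 85, 88, 86, 88, 91, 104, 127, 136]
332 [84, 85, 83, 86, 84, 79, 79, 82, 94, 99, 98, 95, 90, 85, 83, 82, 85, 98, 116, 123, 112, 98, 96, 94, 94, 96, 95, 96, 95, 95, 100, 118, 137, 152]
335 [72, 72, 75, 77, 77, 76, 73, 76, 77, 78, 80, 77, 78, 83, 104, 121, 127, 123, 114, 104, 96, 91, 86, 81, 80, 82, 81, 89, 95, 105, 123, 135, 140, 132]
335 [86, 83, 85, 85, 85, 82, 83, 100, 124, 135, 128, 115, 95, 86, 81, 88, 100, 116, 120, 113, 103, 99, 95, 91, 87, 90, 90, 97, 106, 120, 135, 151, 153, 146]
```

View pics/c3.png

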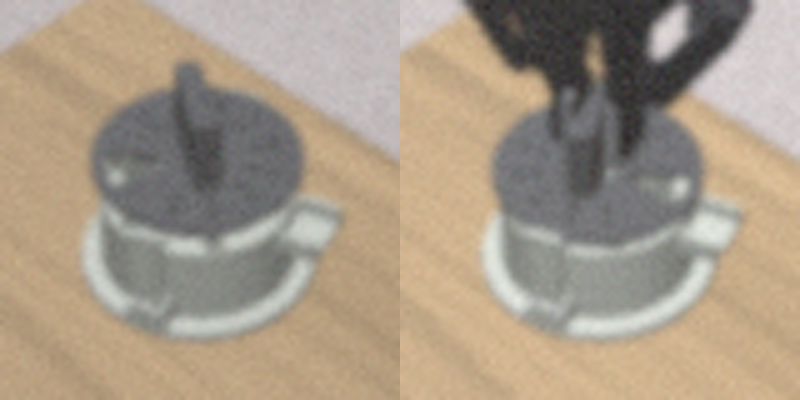

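The cap has dropped by about 2.5 px (4–5 mm) and its opening faces the lip, so the pin is in the notch and the hooks are now resisting. I'll keep pressing slowly.

```bash
python3 -m creep '[{"linear":[0,0,-0.1],"turn":[0,0,0],"jaw":0},{"linear":[0,0,0],"turn":[0,0,0],"jaw":0},{"linear":[0,0,-0.1],"turn":[0,0,0],"jaw":0},{"linear":[0,0,0],"turn":[0,0,0],"jaw":0},{"linear":[0,0,0],"turn":[0,0,0],"jaw":0}]' 80 >/dev/null;python3 -c "from h import *;st()"
python3 -m creep '[{"linear":[0,0,-0.1],"turn":[0,0,0],"jaw":0},{"linear":[0,0,0],"turn":[0,0,0],"jaw":0},{"linear":[0,0,-0.1],"turn":[0,0,0],"jaw":0},{"linear":[0,0,0],"turn":[0,0,0],"jaw":0},{"linear":[0,0,0],"turn":[0,0,0],"jaw":0}]' >/dev/null;python3 -c "from h import *;st()"
```

```text
t 10.75 tcp [ 0.5464 -0.0451  0.0858] yaw 112.74 zax [-1.3e-03  8.0e-04 -1.0e+00] F [-4.03  2.95  4.8 ] Mz [0.923 0.918 0.048] w 0.0109 q7 1.69
t 11.25 tcp [ 0.5464 -0.0451  0.0837] yaw 112.74 zax [-1.5e-03  8.0e-04 -1.0e+00] F [-3.93  3.39  4.33] Mz [0.953 0.911 0.019] w 0.0108 q7 1.69
```

```bash
python3 -m creep '[{"linear":[0,0,-0.1],"turn":[0,0,0],"jaw":0},{"linear":[0,0,0],"turn":[0,0,0],"jaw":0},{"linear":[0,0,0],"turn":[0,0,0],"jaw":0}]' >/dev/null;python3 -c "from h import *;st()"
python3 -m creep '[{"linear":[0,0,-0.1],"turn":[0,0,0],"jaw":0},{"linear":[0,0,0],"turn":[0,0,0],"jaw":0},{"linear":[0,0,0],"turn":[0,0,0],"jaw":0}]' >/dev/null;python3 -c "from h import *;st()"
python3 -m creep '[{"linear":[0,0,-0.1],"turn":[0,0,0],"jaw":0},{"linear":[0,0,0],"turn":[0,0,0],"jaw":0},{"linear":[0,0,0],"turn":[0,0,0],"jaw":0}]' >/dev/null;python3 -c "from h import *;st()"
```

```text
t 11.55 tcp [ 0.5464 -0.0451  0.0827] yaw 112.74 zax [-1.5e-03  9.0e-04 -1.0e+00] F [-4.13  3.77  3.59] Mz [0.941 1.013 0.046] w 0.0105 q7 1.68
t 11.85 tcp [ 0.5464 -0.0451  0.0823] yaw 112.75 zax [-1.2e-03  6.0e-04 -1.0e+00] F [-5.4   3.91  6.6 ] Mz [0.897 1.129 0.044] w 0.0105 q7 1.68
t 12.15 tcp [ 0.5465 -0.0451  0.0822] yaw 112.75 zax [-9.e-04  2.e-04 -1.e+00] F [-6.41  3.75 13.35] Mz [0.954 1.542 0.047] w 0.0103 q7 1.68
```

It has hit bottom at .0822 (hard, 13 N). I'll relieve the load to see whether the hooks hold.

```bash
python3 -m creep '[{"linear":[0,0,0.1],"turn":[0,0,0],"jaw":0},{"linear":[0,0,0.1],"turn":[0,0,0],"jaw":0},{"linear":[0,0,0.1],"turn":[0,0,0],"jaw":0},{"linear":[0,0,0.1],"turn":[0,0,0],"jaw":0},{"linear":[0,0,0],"turn":[0,0,0],"jaw":0},{"linear":[0,0,0],"turn":[0,0,0],"jaw":0}]' >/dev/null;python3 -c "from h import *;st()"
```

```text
t 12.75 tcp [ 0.5463 -0.0451  0.0842] yaw 112.76 zax [-0.0017  0.0011 -1.    ] F [-3.58  3.89  1.44] Mz [1.015 0.786 0.005] w 0.0106 q7 1.69
```

```bash
python3 -m creep '[{"linear":[0,0,0],"turn":[0,0,0],"jaw":0.3},{"linear":[0,0,0],"turn":[0,0,0],"jaw":0.6},{"linear":[0,0,0],"turn":[0,0,0],"jaw":0.8},{"linear":[0,0,0],"turn":[0,0,0],"jaw":0.8},{"linear":[0,0,0.5],"turn":[0,0,0],"jaw":0.8},{"linear":[0,0,2],"turn":[0,0,0],"jaw":0.8},{"linear":[0,0,3],"turn":[0,0,0],"jaw":0.8},{"linear":[0,0,4],"turn":[0,0,0],"jaw":0.8},{"linear":[0,0,4],"turn":[0,0,0],"jaw":0.8},{"linear":[0,0,3],"turn":[0,0,0],"jaw":0.8}]' >/dev/null;python3 -c "from h import *;st()"
python3 -m creep '[{"linear":[-1,3.5,0],"turn":[0,0,0],"jaw":0.8},{"linear":[-1,3.5,0],"turn":[0,0,0],"jaw":0.8},{"linear":[-1,3.5,0],"turn":[0,0,0],"jaw":0.8},{"linear":[-1,3.5,0],"turn":[0,0,0],"jaw":0.8},{"linear":[0,3.5,0],"turn":[0,0,0],"jaw":0.8},{"linear":[0,3.5,0],"turn":[0,0,0],"jaw":0.8},{"linear":[0,3.5,0],"turn":[0,0,0],"jaw":0.8},{"linear":[0,0,0],"turn":[0,0,0],"jaw":0.8},{"linear":[0,0,0],"turn":[0,0,0],"jaw":0.8}]' >/dev/null;python3 -c "
from h import *;st()
A=camera('top');B=camera('side');cv2.imwrite('pics/top4.png',A);cv2.imwrite('pics/side4.png',B)
a=A[221:281,297:357];b=B[230:310,280:360]
c=np.hstack([cv2.resize(i,(400,400),interpolation=2) for i in(a,b)])
cv2.imwrite('pics/c4.png',cv2.convertScaleAbs(c,alpha=1.4))
for n,I in(('top',A),('side',B)):
  D=cv2.absdiff(I,cv2.imread(f'pics/{n}0.png'))
  for o,z,k in(((.455,.086,.03),0,0),((.601,-.230,.05),0,0)): u,v=proj(n,o).astype(int);print(n,D[v-12:v+12,u-12:u+12].mean())
  print(n,'far',D[250:285,455:500].mean() if n=='top' else D[365:430,440:500].mean(), 'vase', D[200:240,118:168].mean() if n=='top' else D[120:195,195:240].mean())
"
```

```text
t 13.75 tcp [ 0.5478 -0.046   0.2529] yaw 112.83 zax [ 3.7e-03 -3.0e-04 -1.0e+00] F [ 1.6  -0.26  0.06] Mz [-0.017 -0.06   0.019] w 0.0686 q7 1.8
t 14.65 tcp [0.5068 0.1997 0.25  ] yaw 112.97 zax [ 3.e-04 -2.e-04 -1.e+00] F [-0.28 -0.32  0.45] Mz [-0.028 -0.061 -0.004] w 0.068 q7 1.32
top 8.243055555555555
top 11.616898148148149
top far 13.646349206349207 vase 7.411
side 3.0208333333333335
side 2.8755787037037037
side far 2.8847863247863246 vase 16.736395061728395
```

View pics/c4.png

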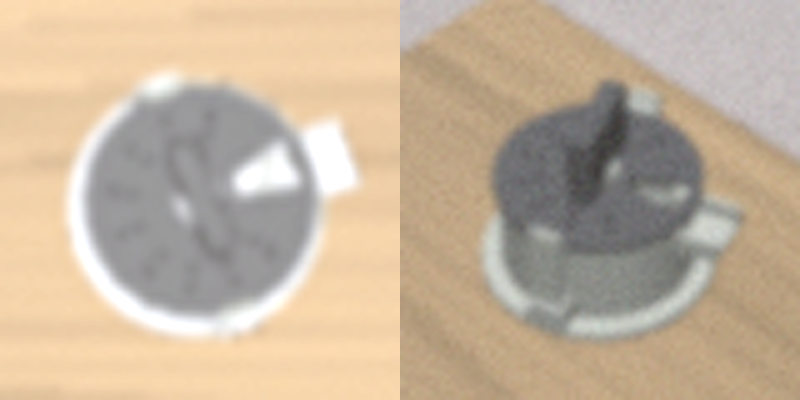

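The opening (crop 268,168) faces the lip (330,158). Both hook barbs show above the rim, at (545,235) and (645,100), and the cap stays down. The tool reads no force, so I'm handing in.

```bash
python3 -c "
from cell import env;print(env.close_job())"
```

```text
the job is handed in; nothing more can be done
None
```

The pill pot is ready for pouring: I turned the cap about 147° by its fin to the lip compartment, found the notch and pressed the cap down until it latched. I then let go, backed away and handed in at about 15 s.

- **Notch:** it was about 5° past my estimate of the compartment centre. Pressing at about 8–10 N, I felt the force drop and the cap sink there. The side picture then showed it 4–5 mm lower.
- **Latching:** the cap hit bottom about 11 mm below where I gripped it, at 13 N. When I eased off it came back only about 2 mm and stayed, which matches the latched position. I did not pull up hard on it.
- **Final pictures:** the opening faces the lip, the cap stays down and both hooks show over the rim. The tool reads almost no force.
- **Other things:** the frog, egg cup and jar look unmoved in the side view. The top picture's exposure had changed, so its image differences say little. The vase's side-view area differed from the start. I think the arm was in front of it, but I did not look at that part of the picture; the arm never went near the vase.
- **Unclear reading:** with the gripper closed on the fin, the force sensor showed a few newtons of offset. That made the first part of the notch search ambiguous until the side picture settled it.

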